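Take the microscope objective off its bayonet adapter

ROBOT

A 7-joint arm with a two-finger parallel gripper is mounted at the origin on the work surface. World frame = base frame: x ahead of the robot, y to its left, z up, the work surface at z = 0. Lengths are in m, angles in rad, forces in N, time in s.
With the tool pointing down it reaches from about 0.425 to 0.95 m from the base axis. Payload 4.7 kg.
Tool frame: the origin (TCP) lies on the front face of the gripper's body, between the roots of the fingers; the fingertips stand 70 mm ahead of it and the grasp point (between the pads) lies 51 mm ahead of it; z points along the fingers, y is the direction in which the jaws open and shut (so a half turn about z gives the same grasp; the last joint's range is limited). The gripper opens to 87 mm and grips with 3 to 60 N. Pads are 19 mm wide; open, the fingers measure 117 mm over their backs; the gripper's body (75 mm by 190 mm) begins 51 mm behind the grasp point.
Start: joints at [1.209, 0.469, -0.049, 1.532, 0.024, 1.141, -0.082], TCP at [0.221, -0.638, 0.292] pointing down, gripper open.
Joint ranges: [-2.59, 2.59], [-0.33, 1.99], [-1.39, 1.29], [0.1, 2.45], [-1.04, 4.18], [0.21, 1.99], [-2.66, 2.66]. Speed limits (rad/s): [2.57, 2.57, 3.14, 3.14, 3.14, 3.14, 3.14].

INTERFACE

Orientations are given as a unit quaternion [x, y, z, w].
In Python, from station import manip, imaging, job gives the robot as it stands.
- The arm moves only by the tool move_arm, never from a script. Its argument "rows" is one flat list of numbers, 4 for each row, row after row: the shift along the world's x, y, z in cm, then the turn about the world's z in degrees. A call has 1 to 20 rows; each row is the pose to reach, as a shift and turn from the pose commanded when the call began; what a row does not reach only later rows make up. A row lasts 1/10 s, in which the tool goes at most 50 mm and 8.59 degrees, less where a joint would pass 70% of its speed; a pose out of reach is approached as far as the arm can. A call with a gripper value outside its range is refused whole. "claw" is the opening, from 0 (shut) to 1 (fully open), set as the call begins (left out, the last holds). The fingers move at their own pace and stop on an object; "newtons" is the grip in N (left out, the last holds). Time passes only in rows, so rows that repeat a pose let the fingers close. It gives the time, the measured TCP pose, the force and the opening at its end, in the units of the state.
- manip.get_state(): the state, without advancing time (a new reading comes with each control period).
- imaging.capture(name): name is "side" or "top" or "wrist"; returns the picture (400x640x3 uint8, blue, green, red); there is no depth.
- imaging.get_calibration(name): a dict with "mtx" (3x3 intrinsics, pixels), "camera_from_world" (4x4, takes a point from world to camera coordinates); the wrist camera has in their place "mount" (4x4, takes a point from camera to tool coordinates, whose origin is the TCP and whose axes are the flange's). Camera axes: x right, y up, looking along -z (the intrinsics and any distortion apply to the point x, -y, -z); pixel columns grow to the right and rows downward; lengths in m; the calibration is good to about 2 mm. A picture is of the moment at which its call begins: read the wrist's pose just before it. get_calibration takes no time and is no camera call.
- job.close_job(): hands the job in, once; it reports no verdict.
The state is a dict: "clock": time; "joint_positions": joint angles; "joint_velocities": joint speeds; "joint_efforts": joint torques, N m; "position": TCP position; "tool_rot": TCP orientation; "contact_force": force on the tool from outside, world axes, zero at the start; "torque": the same for the moment, N m; "opening": opening from 0.0 (shut) to 1.0 (fully open).
Only numpy, scipy, OpenCV 4.12 (cv2) and the standard library are available. Lean on these libraries where they do the work, as an engineer would, in place of code of your own. Each camera call takes 0.05 s, during which the arm holds its last target. There are 200 camera calls.

TASK

Push the adapter's release button fully down, turn the objective roughly a quarter turn anticlockwise until you just feel its springy stop, lift it straight off the adapter and set it down upright in the lined tray. Work gently: never force the objective against the adapter or lean on the button, set it down softly, and leave the bottle, jar and wooden finial alone.

Things in the scene. Friction and masses are not known exactly. Their poses are not given: they have to be found in the camera images.
- mount: Fixed white block, an objective adapter lying face up, 144 x 162 mm, 36 mm high, with a 62 mm square aluminium bayonet plate on it (top 40 mm above the bench). Origin on the bench under the axis of the bayonet opening; z up. Angles here are anticlockwise from its x, seen from above. A steel post behind the locked tab stands 50 mm from the axis at -91 deg, its top 52 mm above the bench.
- objective_centre (a point): Loose objective, 0.3 kg, 68 mm tall: black barrel (46 mm diameter, 46 mm high) to grip, flange under it (diameter 62) with one tab 12 mm wide reaching 55 mm out. Point: on its axis, 45 mm above its underside, 23 mm above the flange's top. z up, x along the tab. Starts locked, x at -78 deg, point 72.5 mm over the bench, 1.5 mm play sideways and down. It and the adapter bear 30 N between them.
- bayonet (a point): Centre of the opening, in the bayonet plate's top face. Plate, lug slot and stop post (8 mm diameter, 50 mm out, top 52 mm over the bench) are clocked anew each time; their angle is not given. After 50 to 84 deg the tab meets the post, which gives way on a spring (3 N m per rad). The objective lifts out only when centred and within 2 deg of this first touch; clear after rising 14 mm.
- release (a joint): Travel of the release button, m: 0 up, 0.008 fully down. Slides with about 4 N friction, stays where left. Carries the locking pin (diameter 10 mm, 50 mm from the axis at -64 deg, top 49 mm over the bench when up) that blocks the tab anticlockwise; tab clear from about 0.006. A seat sprung with about 5 N presses the lugs up against ledges: the objective turns with slight friction (under 0.1 N m).
- release_top (a point): Centre of the top face of the round black release button (diameter 22 mm) on the adapter, 80 mm from the opening's axis at -64 deg from the adapter's x; 54 mm above the bench when up, 46 mm when fully down. z up. It bears at most 30 N.
- tray: Fixed shallow wooden tray with grey lining, 150 x 150 mm outside, walls 6 mm thick and 15 mm high over the bench, inner floor 6 mm above the bench. Origin at the centre of its underside.
- dropper: Loose amber bottle, diameter 36 mm, 75 mm high, origin at the centre of its underside; leave alone.
- jar: Loose glass jar, diameter 56 mm, 60 mm high, origin at the centre of its underside; leave alone.
- finial: Loose turned wooden finial, diameter 40 mm, 68 mm high, origin at the centre of its underside; leave alone.
Mind the look-alikes: they are no part of the job. Leave any purple or turquoise look-alike of the part that bears objective_centre alone.

How it is judged:
By the outcome, as a careful person would: the job done as asked, in the order asked, and still so for the second after the job is handed in, with the robot touching nothing.
It also fails if it takes over 72 s, if anything falls off the work surface, if the arm or the gripper's body presses on something with over 40 N, if the wrist force passes 120 N, or if a joint passes its speed limit or range.

## Working session

There is one attempt and no reset: what is moved stays moved. The work goes in short steps, Python scripts to look and compute and a tool call to move; the robot and the scene stay as the last step left them, time stands still between calls to the robot, and variables do not carry over. Pictures are saved under pics/ and viewed, about 8 in all and at most 12, crops included, and the job is handed in when it is done.

Besides the shell and the picture viewer there is one more tool, called by a JSON object that holds its "name" and its "arguments", one argument or row to a line. move_arm: Moves the arm, as the interface text tells. Its arguments: {"type":"object","properties":{"rows":{"type":"array"},"claw":{"type":"number"},"newtons":{"type":"number"}},"required":["rows"]}

```bash
mkdir -p pics; ls; python3 - <<'E'
from station import manip, imaging, job
import cv2, numpy as np
s=manip.get_state(); print({k:np.round(v,3).tolist() for k,v in s.items()})
ims=[imaging.capture(n) for n in("top","side")]
for n,i in zip(("top","side"),ims):
    cv2.imwrite(f"pics/{n}0.png",i); c=imaging.get_calibration(n); print(n,{k:np.round(v,4).tolist() if not isinstance(v,str) else v for k,v in c.items()})
c=imaging.get_calibration("wrist");print({k:np.round(v,4).tolist() for k,v in c.items()})
E
```

```text
pics
{'clock': 0.0, 'joint_positions': [1.209, 0.469, -0.049, 1.534, 0.024, 1.141, -0.082], 'joint_velocities': [0.001, 0.0, -0.001, -0.001, -0.001, 0.001, -0.0], 'joint_efforts': [-0.0, -50.797, -0.08, -23.615, -0.061, 0.038, 0.0], 'position': [0.22, -0.638, 0.291], 'tool_rot': [0.986, 0.166, -0.0, -0.001], 'contact_force': [-0.019, 0.158, -0.218], 'torque': [0.012, -0.011, -0.012], 'opening': 0.998}
top {'mtx': [[415.7186, 0.0, 314.0264], [0.0, 415.7186, 194.2559], [0.0, 0.0, 1.0]], 'camera_from_world': [[-0.02, -0.9997, -0.0106, 0.0295], [0.9954, -0.0209, 0.0939, -0.5637], [-0.0941, -0.0087, 0.9955, -0.8846], [0.0, 0.0, 0.0, 1.0]]}
side {'mtx': [[370.3507, 0.0, 314.7076], [0.0, 370.3507, 199.881], [0.0, 0.0, 1.0]], 'camera_from_world': [[-0.8451, -0.5342, 0.0211, 0.4879], [0.3773, -0.568, 0.7315, -0.2652], [-0.3788, 0.6261, 0.6816, -0.6237], [0.0, 0.0, 0.0, 1.0]]}
{'mtx': [[358.1543, 0.0, 313.7027], [0.0, 358.1543, 207.0523], [0.0, 0.0, 1.0]], 'mount': [[-0.0005, 0.9611, 0.2762, 0.0763], [1.0, 0.0001, 0.0015, 0.0002], [0.0014, 0.2762, -0.9611, -0.0917], [0.0, 0.0, 0.0, 1.0]]}
```

View pics/top0.png

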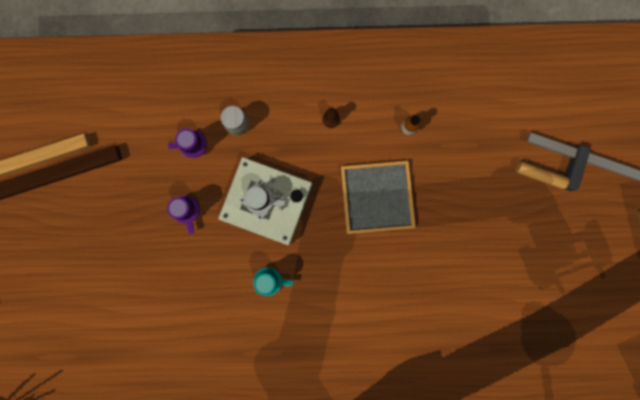

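View pics/side0.png

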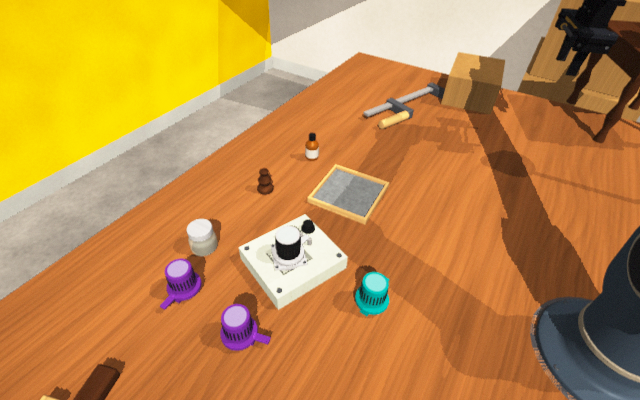

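Top view: the adapter is near (265,200), with the real objective at (257,197), the button at (297,196) and the tray at (378,196). The jar (234,120), finial (331,117) and bottle (410,125) lie beyond them. The look-alikes are purple at (190,142) and (182,208), and turquoise at (267,281). The side view agrees.

```bash
cat > h.py <<'E'
from station import manip, imaging, job
import cv2, numpy as np
from scipy.spatial.transform import Rotation as R
def grab(n,f=None):
    s=manip.get_state(); im=imaging.capture(n); c=imaging.get_calibration(n)
    if n=="wrist":
        T=np.eye(4); T[:3,:3]=R.from_quat(s["tool_rot"]).as_matrix(); T[:3,3]=s["position"]
        W=T@np.array(c["mount"])
    else: W=np.linalg.inv(np.array(c["camera_from_world"]))
    if f: cv2.imwrite(f,im); np.savez(f+".npz",W=W,K=c["mtx"])
    return im,W,np.array(c["mtx"])
def ray(uv,W,K,z):
    d=np.linalg.solve(K,[uv[0],uv[1],1.]); d=W[:3,:3]@[d[0],-d[1],-d[2]]; o=W[:3,3]
    return o+d*(z-o[2])/d[2]
def proj(p,W,K):
    q=np.linalg.inv(W)@np.append(p,1.); q=K@[q[0],-q[1],-q[2]]; return q[:2]/q[2]
E
python3 - <<'E'
from h import *
c=imaging.get_calibration("top");W=np.linalg.inv(np.array(c["camera_from_world"]));K=np.array(c["mtx"])
P={}
for n,uv,z in [("obj",(256,195),.0955),("btn",(297,196),.054),("tray",(378,196),.01),("jar",(234,120),.06),("fin",(331,116),.06),("bot",(413,120),.07),("blkNW",(243,158),.036),("NE",(312,181),.036),("SE",(289,243),.036),("SW",(219,218),.036)]:
    P[n]=ray(uv,W,K,z); print(n,P[n].round(3))
d=P["btn"]-P["obj"]; a=np.degrees(np.arctan2(d[1],d[0])); print(np.hypot(*d[:2]),a,"mount yaw",a+64)
e=P["NE"]-P["NW"] if "NW" in P else P["NE"]-P["blkNW"]; print("edge",np.degrees(np.arctan2(e[1],e[0])))
E
```

```text
obj [0.559 0.135 0.096]
btn [0.559 0.054 0.054]
tray [ 0.559 -0.124  0.01 ]
jar [0.725 0.187 0.06 ]
fin [ 0.729 -0.022  0.06 ]
bot [ 0.714 -0.195  0.07 ]
blkNW [0.646 0.172 0.036]
NE [0.592 0.022 0.036]
SE [0.459 0.074 0.036]
SW [0.516 0.224 0.036]
0.08108935477433035 -89.99614312391031 mount yaw -25.996143123910315
edge -109.77249750942954
```

{"name": "move_arm", "arguments": {
  "rows": [3,5,0,0,6,10,0,0,9,14,0,0,13,18,0,0,17,22,0,0,20,26,0,0,23,30,0,0,25,34,0,0,27,38,0,0,29,42,0,0,30,46,0,0,31,50,0,0,32,54,0,0,33,58,0,0,34,62,0,0,34,66,0,0,34,70,0,0,34,72,0,0,34,72,0,0,34,72,0,0],
  "claw": 0
}}

```text
clock: 2.1
position: [0.5604, 0.0814, 0.2918]
tool_rot: [0.986, 0.166, -0.0, 0.0]
contact_force: [0.2, -0.7, -0.1]
opening: 0.004
```

```bash
python3 - <<'E'
from h import *
grab("wrist","pics/w1.png"); s=manip.get_state(); print(s["position"],s["tool_rot"],s["joint_positions"],s["clock"],s["contact_force"])
im=cv2.imread("pics/w1.png");cv2.imwrite("pics/w1b.png",cv2.resize(im,(800,500),interpolation=cv2.INTER_CUBIC))
E
```

```text
[0.56057811 0.08035766 0.29187566] [ 9.86344967e-01  1.64690863e-01 -4.36100070e-04  5.79814343e-04] [ 0.09861152  0.32148289 -0.39658051  1.77905825  0.14081454  1.06970461
 -1.5875982 ] 2.15 [-0.80057772 -1.02424444 -0.16482819]
```

View pics/w1b.png

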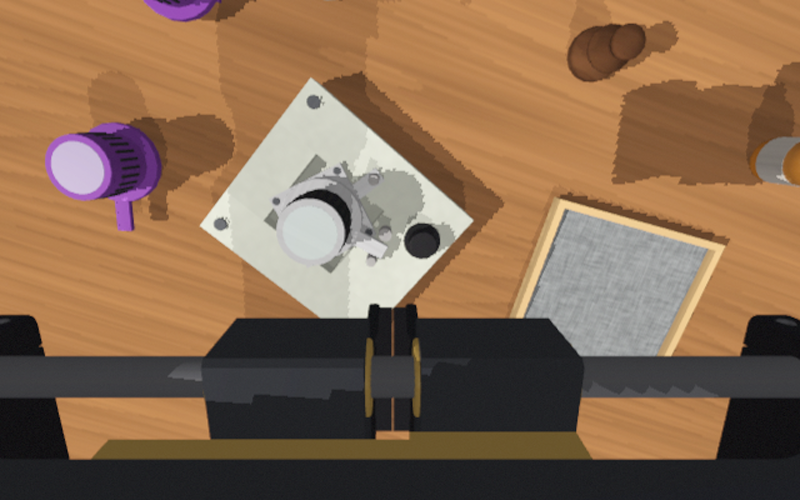

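Wrist view: the objective's top is at (313,232) in the enlarged picture, with its tab pointing to (372,248) between two posts. The button is at (422,240) and a separate post is at about (375,178). Next I'll enlarge this area.

```bash
python3 - <<'E'
from h import *
im=cv2.imread("pics/w1.png");c=im[110:260,190:370];cv2.imwrite("pics/w1c.png",cv2.resize(c,None,fx=4,fy=4,interpolation=cv2.INTER_CUBIC))
d=np.load("pics/w1.png.npz");W,K=d["W"],d["K"]
for n,uv,z in [("obj",(313,232),.0955),("btn",(422,240),.054)]: print(n,ray(np.array(uv)/1.25,W,K,z).round(4))
E
```

```text
obj [0.5544 0.1345 0.0955]
btn [0.5641 0.0589 0.054 ]
```

View pics/w1c.png

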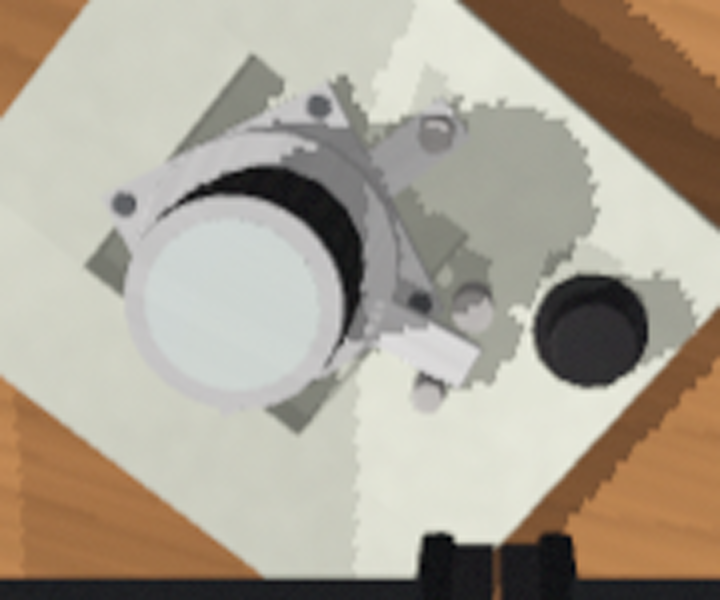

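```bash
cat > fit.py <<'E'
from h import *
from scipy.optimize import least_squares
def fit(obs):
    # obs: (point xyz, r, ang deg)
    f=lambda q:np.concatenate([(p[:2]-q[:2]-r*np.array([np.cos(q[2]+np.radians(a)),np.sin(q[2]+np.radians(a))])) for p,r,a in obs])
    q=least_squares(f,[.556,.134,-.4]); return q.x,q.fun.reshape(-1,2)
E
python3 - <<'E'
from fit import *
d=np.load("pics/w1.png.npz");W,K=d["W"],d["K"]
px=lambda u,v:(190+u/4,110+v/4)
P=lambda u,v,z:ray(px(u,v),W,K,z)
o=P(235,302,.0955);b=P(598,343,.054);pin=P(472,314,.049);lp=P(429,400,.052);st=P(437,131,.052)
for n,p in zip("o b pin lp st".split(),(o,b,pin,lp,st)): print(n,p.round(4))
x,r=fit([(b,.08,-64),(pin,.05,-64),(lp,.05,-91)]); print(x,np.degrees(x[2]),(r*1000).round(1))
x2,r=fit([(o,0,0),(b,.08,-64),(pin,.05,-64),(lp,.05,-91)]); print(x2,np.degrees(x2[2]),(r*1000).round(1))
v=st[:2]-x2[:2];print("stop",np.hypot(*v),np.degrees(np.arctan2(v[1],v[0])))
for u,v in ((480,345),(465,385)):
  t=P(u,v,.0495)-o; print("tab corner",np.hypot(*t[:2]),np.degrees(np.arctan2(t[1],t[0])))
s=manip.get_state();Rm=R.from_quat(s["tool_rot"]).as_matrix()
for q in([.0095,0,.07],[-.0095,0,.07]): print("tip px crop",(proj(s["position"]+Rm@q,W,K)-[190,110])*4)
E
```

```text
o [0.554  0.1358 0.0955]
b [0.5612 0.056  0.054 ]
pin [0.557  0.0862 0.049 ]
lp [0.5341 0.0893 0.052 ]
st [0.5957 0.1078 0.052 ]
[ 0.55147913  0.13580841 -0.33620927] -19.263372041061753 [[ 0.4 -0.4]
 [-0.3  0. ]
 [-0.   0.4]]
[ 0.55343799  0.13578096 -0.36641123] -20.993817004577366 [[ 0.6  0.1]
 [ 0.8 -0.1]
 [-0.8  0.2]
 [-0.6 -0.1]]
stop 0.050738159812377795 -33.5168886352516
tab corner 0.054038801012272736 -93.70317519296484
tab corner 0.05555854527272266 -104.75048972837088
tip px crop [504.40907958 550.46861446]
tip px crop [503.88526944 691.79060131]
```

{"name": "move_arm", "arguments": {
  "rows": [0,-2.4,-3,0,0,-2.4,-6,0,0,-2.4,-9,0,0,-2.4,-12,0,0,-2.4,-14.5,0,0,-2.4,-16,0,0,-2.4,-16,0,0,-2.4,-16,0,0,-2.4,-16,0]
}}

```text
clock: 3.05
position: [0.5616, 0.0579, 0.1337]
tool_rot: [0.986, 0.165, 0.001, 0.0]
contact_force: [0.5, -0.3, 1.1]
opening: 0.006
```

```bash
python3 - <<'E'
from h import *
im,W,K=grab("wrist","pics/w2.png"); cv2.imwrite("pics/w2c.png",cv2.resize(im[100:400,150:500],None,fx=2,fy=2)); s=manip.get_state();print(s["position"],s["contact_force"])
E
```

```text
[0.56149936 0.05799908 0.13372538] [-0.11318475 -0.27175381  0.29486752]
```

View pics/w2c.png

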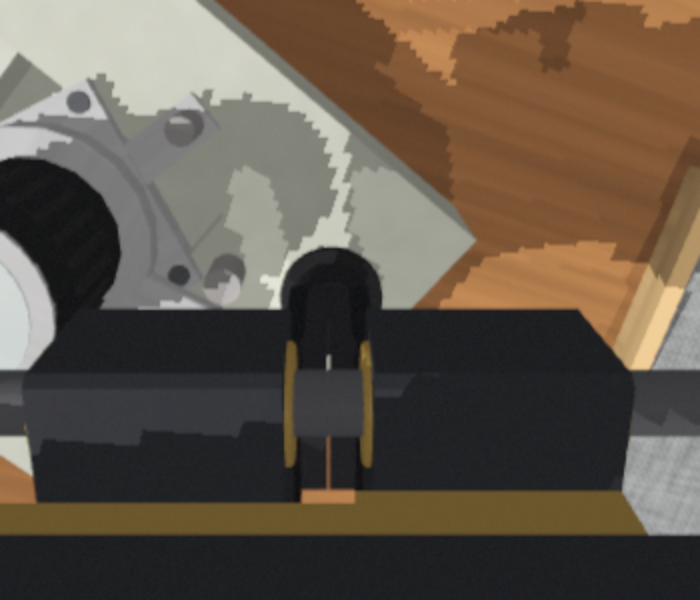

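The closed fingers are centred over the button, which shows at crop (332,285).

{"name": "move_arm", "arguments": {
  "rows": [0,0,-0.4,0,0,0,-0.8,0,0,0,-1.0,0,0,0,-1.1,0,0,0,-1.2,0,0,0,-1.3,0,0,0,-1.4,0,0,0,-1.4,0]
}}

```text
clock: 3.9
position: [0.5607, 0.058, 0.1182]
tool_rot: [0.986, 0.166, 0.0, 0.0]
contact_force: [0.8, -1.3, 1.8]
opening: 0.004
```

{"name": "move_arm", "arguments": {
  "rows": [0,0,-0.05,0,0,0,-0.1,0,0,0,-0.15,0,0,0,-0.15,0]
}}

```text
clock: 4.3
position: [0.5608, 0.058, 0.1168]
tool_rot: [0.986, 0.166, 0.0, 0.0]
contact_force: [0.4, -1.7, 2.6]
opening: 0.002
```

{"name": "move_arm", "arguments": {
  "rows": [0,0,-0.05,0,0,0,-0.1,0,0,0,-0.1,0]
}}

```text
clock: 4.6
position: [0.5608, 0.058, 0.1161]
tool_rot: [0.986, 0.166, 0.0, 0.0]
contact_force: [1.2, -0.1, 4.5]
opening: 0.006
```

{"name": "move_arm", "arguments": {
  "rows": [0,0,-0.05,0,0,0,-0.05,0]
}}

```text
clock: 4.8
position: [0.5608, 0.058, 0.116]
tool_rot: [0.986, 0.166, 0.0, 0.0]
contact_force: [-0.7, -1.0, 8.1]
opening: 0.001
```

{"name": "move_arm", "arguments": {
  "rows": [0,0,0.3,0,0,0,2,0,0,0,5,0,0,0,9,0,-1,1,13,8.5,-2,2,17.6,17,-2.5,3.1,17.6,25.5,-2.5,3.1,17.6,34,-2.5,3.1,17.6,42.5,-2.5,3.1,17.6,51,-2.5,3.1,17.6,51,-2.5,3.1,17.6,51],
  "claw": 1
}}

```text
clock: 6.0
position: [0.5351, 0.0889, 0.2907]
tool_rot: [0.82, 0.573, -0.001, -0.0]
contact_force: [-0.8, -0.7, 0.0]
opening: 0.974
```

```bash
python3 - <<'E'
from h import *
im,W,K=grab("wrist","pics/w3.png"); s=manip.get_state();print(s["position"],s["tool_rot"],s["contact_force"],s["joint_positions"][6])
p=proj([.5534,.1358,.0955],W,K);print("pred obj",p); u,v=(p-[100,75]).astype(int);print(u,v)
c=im[max(v,0):max(v,0)+150,max(u,0):u+200]; cv2.imwrite("pics/w3c.png",cv2.resize(c,None,fx=4,fy=4,interpolation=cv2.INTER_CUBIC))
E
```

```text
[0.53525417 0.08892246 0.29080492] [ 8.19575912e-01  5.72970390e-01 -4.35037988e-04 -2.58815254e-04] [ 0.75941587 -0.02889854 -0.05999888] -0.7759876443429872
pred obj [315.02987494 138.12562493]
215 63
```

View pics/w3c.png

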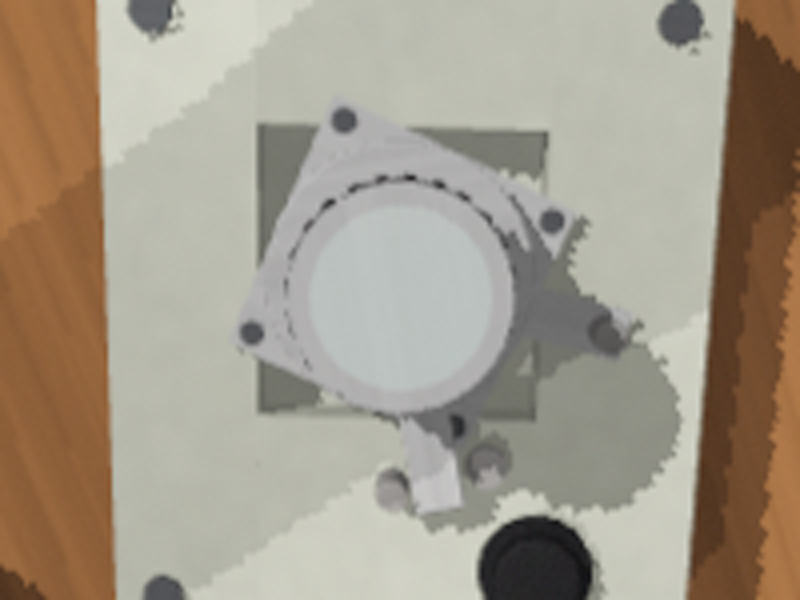

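The objective's top is centred at crop (400,296), which matches the first fix to about 1 px. The pin is now lower than the tab, at (488,462). The stop post is at (606,333).

```bash
python3 - <<'E'
from fit import *
d=np.load("pics/w3.png.npz");W,K=d["W"],d["K"]
P=lambda u,v,z:ray((215+u/4,63+v/4),W,K,z)
o=P(400,296,.0955);b=P(539,575,.046);lp=P(393,493,.052);st=P(606,335,.052)
print(o,b)
x,r=fit([(o,0,0),(b,.08,-64),(lp,.05,-91)]);print(x,np.degrees(x[2]),(r*1000).round(1))
v=st[:2]-x[:2];print("stop",np.hypot(*v),np.degrees(np.arctan2(v[1],v[0])))
for u,v in ((462,507),(417,512)):
  t=P(u,v,.0495)-o; print("tab",np.hypot(*t[:2]),np.degrees(np.arctan2(t[1],t[0])))
E
```

```text
[0.55367846 0.13663034 0.0955    ] [0.56108052 0.05792638 0.046     ]
[ 0.55362788  0.13711519 -0.36024072] -20.64027285956812 [[ 0.1 -0.5]
 [-0.   0.5]
 [-0.   0. ]]
stop 0.049129803544557274 -35.43919458125334
tab 0.055530054579882894 -94.6018604834686
tab 0.0548885715395967 -105.79842175495573
```

{"name": "move_arm", "arguments": {
  "rows": [1,2.5,0,0,1.83,4.76,0,0,1.83,4.76,-4,0,1.83,4.76,-8,0,1.83,4.76,-11,0,1.83,4.76,-14,0,1.83,4.76,-15.5,0,1.83,4.76,-16.3,0,1.83,4.76,-16.3,0,1.83,4.76,-16.3,0]
}}

```text
clock: 7.05
position: [0.5546, 0.137, 0.1294]
tool_rot: [0.819, 0.574, 0.001, 0.0]
contact_force: [-0.8, -0.2, 0.7]
opening: 1.001
```

{"name": "move_arm", "arguments": {
  "rows": [0,0,0,0,0,0,0,0,0,0,0,0,0,0,0,0,0,0,0,0,0,0,0,0,0,0,0,0,0,0,0,0],
  "claw": 0,
  "newtons": 15
}}

```text
clock: 7.85
position: [0.5537, 0.1367, 0.1283]
tool_rot: [0.819, 0.574, -0.0, -0.0]
contact_force: [-1.2, -0.0, 1.2]
opening: 0.527
```

```bash
cat > st.py <<'E'
from station import manip; import numpy as np
s=manip.get_state(); print([np.round(s[k],4).tolist() for k in("clock","position","tool_rot","contact_force","torque","opening")])
q=s["tool_rot"];print("yaw",np.degrees(2*np.arctan2(q[1],q[0])).round(2))
E
python3 st.py
```

```text
[7.85, [0.5537, 0.1367, 0.1283], [0.8188, 0.5741, -0.0002, -0.0001], [-1.2313, -0.0474, 1.1591], [-0.0663, 0.1439, -0.05], 0.5272]
yaw 70.07
```

{"name": "move_arm", "arguments": {
  "rows": [0,0,0,3,0,0,0,8,0,0,0,13,0,0,0,18,0,0,0,23,0,0,0,28,0,0,0,33,0,0,0,38,0,0,0,42,0,0,0,44,0,0,0,44,0,0,0,44]
}}

```text
clock: 9.05
position: [0.5541, 0.1364, 0.1284]
tool_rot: [0.545, 0.839, 0.0, 0.0]
contact_force: [0.3, -1.5, 2.3]
opening: 0.526
```

```bash
python3 st.py
```

```text
[9.05, [0.5541, 0.1364, 0.1284], [0.5446, 0.8387, 0.0, 0.0003], [0.2851, -1.5377, 2.2764], [-0.3341, -0.22, 0.0808], 0.526]
yaw 114.01
```

{"name": "move_arm", "arguments": {
  "rows": [0,0,0,1,0,0,0,2,0,0,0,3,0,0,0,3]
}}

```text
clock: 9.45
position: [0.554, 0.1366, 0.1283]
tool_rot: [0.522, 0.853, 0.0, 0.0]
contact_force: [0.5, -2.5, 1.8]
opening: 0.523
```

```bash
python3 st.py; python3 - <<'E'
from h import *
im,W,K=grab("wrist","pics/w4.png"); cv2.imwrite("pics/w4c.png",cv2.resize(im,(800,500)))
E
python3 st.py
```

```text
[9.45, [0.554, 0.1366, 0.1283], [0.5218, 0.8531, 0.0001, 0.0001], [0.4735, -2.512, 1.7583], [-0.2843, -0.3422, 0.0035], 0.5231]
yaw 117.09
[9.5, [0.554, 0.1366, 0.1283], [0.5219, 0.853, 0.0001, 0.0001], [0.7314, -0.6641, 1.2241], [-0.2854, -0.294, 0.0629], 0.5243]
yaw 117.08
```

View pics/w4c.png

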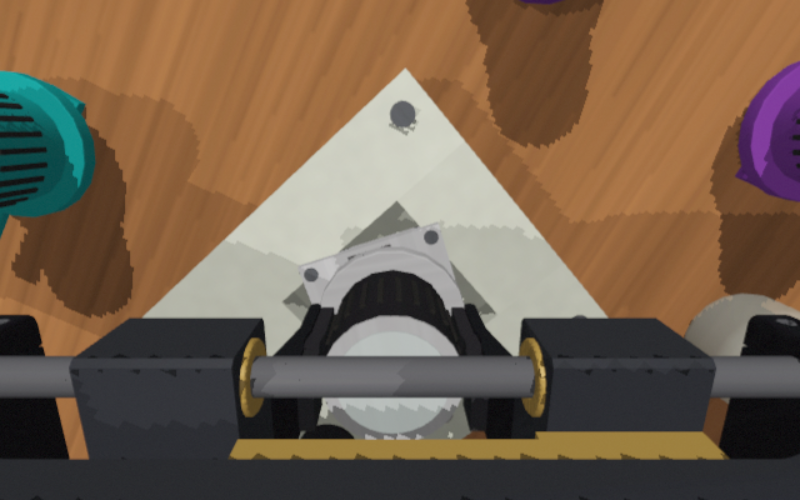

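```bash
cat > avg.py <<'E'
from h import *
t=[];p=[]
for i in range(8):
    imaging.capture("side"); s=manip.get_state(); t.append(np.r_[s["contact_force"],s["torque"]]); p.append(np.degrees(2*np.arctan2(s["tool_rot"][1],s["tool_rot"][0])))
t=np.array(t);print(s["clock"],"F",t.mean(0)[:3].round(2),"T",t.mean(0)[3:].round(3),"sdTz",t[:,5].std().round(3),"yaw",np.mean(p).round(2),np.round(s["position"],4))
E
python3 avg.py
```

```text
9.9 F [ 0.61 -1.93  1.7 ] T [-0.326 -0.345 -0.006] sdTz 0.025 yaw 117.07 [0.554  0.1366 0.1283]
```

{"name": "move_arm", "arguments": {
  "rows": [0,0,0,1,0,0,0,2,0,0,0,2]
}}

```text
clock: 10.2
position: [0.5539, 0.1368, 0.1284]
tool_rot: [0.507, 0.862, 0.0, -0.0]
contact_force: [1.3, -1.9, 2.9]
opening: 0.53
```

```bash
python3 avg.py
```

```text
10.6 F [ 0.69 -0.83  2.37] T [-0.194 -0.355 -0.002] sdTz 0.02 yaw 119.08 [0.5539 0.1368 0.1283]
```

{"name": "move_arm", "arguments": {
  "rows": [0,0,0,1,0,0,0,2,0,0,0,2]
}}

```text
clock: 10.9
position: [0.5539, 0.1368, 0.1283]
tool_rot: [0.492, 0.871, 0.0, -0.0]
contact_force: [0.2, -0.3, 2.7]
opening: 0.528
```

```bash
python3 avg.py
```

```text
11.3 F [0.81 0.14 2.27] T [ 0.005 -0.354  0.02 ] sdTz 0.034 yaw 121.08 [0.5539 0.1367 0.1283]
```

{"name": "move_arm", "arguments": {
  "rows": [0,0,0,1,0,0,0,1.5,0,0,0,1.5]
}}

```text
clock: 11.6
position: [0.5539, 0.1367, 0.1283]
tool_rot: [0.48, 0.877, 0.0, -0.0]
contact_force: [1.1, 0.1, 1.9]
opening: 0.523
```

```bash
python3 avg.py
```

```text
12.0 F [ 0.41 -0.11  2.44] T [ 0.05  -0.35  -0.011] sdTz 0.022 yaw 122.57 [0.5539 0.1367 0.1283]
```

{"name": "move_arm", "arguments": {
  "rows": [0,0,0,1,0,0,0,1.5,0,0,0,1.5]
}}

```text
clock: 12.3
position: [0.5537, 0.1365, 0.1282]
tool_rot: [0.469, 0.883, -0.0, -0.0]
contact_force: [0.6, -0.8, 2.8]
opening: 0.525
```

```bash
python3 avg.py
```

```text
12.7 F [-0.26 -0.51  3.36] T [-0.05  -0.164 -0.085] sdTz 0.015 yaw 124.06 [0.5537 0.1365 0.1282]
```

{"name": "move_arm", "arguments": {
  "rows": [0,0,0,0.5,0,0,0,0.5]
}}

```text
clock: 12.9
position: [0.5537, 0.1365, 0.1282]
tool_rot: [0.465, 0.885, -0.0, -0.0]
contact_force: [-1.4, -1.2, 4.7]
opening: 0.523
```

```bash
python3 avg.py
```

```text
13.3 F [-0.72 -0.91  3.16] T [-0.207 -0.001 -0.103] sdTz 0.026 yaw 124.56 [0.5537 0.1365 0.1282]
```

{"name": "move_arm", "arguments": {
  "rows": [0,0,0,-1,0,0,0,-1,0,0,0.05,-1,0,0,0.1,-1,0,0,0.1,-1]
}}

```text
clock: 13.8
position: [0.5537, 0.1365, 0.1291]
tool_rot: [0.473, 0.881, -0.0, -0.0]
contact_force: [-0.8, -1.5, 0.1]
opening: 0.524
```

```bash
python3 avg.py
```

```text
14.2 F [-0.72 -1.03  0.17] T [-0.229  0.004 -0.051] sdTz 0.021 yaw 123.57 [0.5537 0.1365 0.1292]
```

{"name": "move_arm", "arguments": {
  "rows": [0,0,0.05,0,0,0,0.1,0,0,0,0.15,0,0,0,0.15,0]
}}

```text
clock: 14.6
position: [0.5535, 0.1366, 0.1304]
tool_rot: [0.473, 0.881, -0.0, -0.0]
contact_force: [-0.6, -0.8, -3.1]
opening: 0.523
```

```bash
python3 avg.py
```

```text
15.0 F [-0.61 -0.85 -3.36] T [-0.119  0.086 -0.055] sdTz 0.033 yaw 123.57 [0.5537 0.1366 0.1307]
```

{"name": "move_arm", "arguments": {
  "rows": [0,0,0.05,0,0,0,0.1,0,0,0,0.15,0,0,0,0.15,0]
}}

```text
clock: 15.4
position: [0.5539, 0.1366, 0.1324]
tool_rot: [0.473, 0.881, 0.0, 0.0]
contact_force: [-1.4, -1.8, -3.2]
opening: 0.529
```

```bash
python3 avg.py
```

```text
15.8 F [-0.99 -0.61 -3.51] T [-0.152  0.121 -0.059] sdTz 0.024 yaw 123.57 [0.5539 0.1366 0.1323]
```

{"name": "move_arm", "arguments": {
  "rows": [0,0,0.2,0,0,0,0.4,0,0,0,0.6,0,0,0,0.8,0,0,0,1.0,0,0,0,1.2,0,0,0,1.5,0,0,0,2,0,0,0,3,0,0,0,4.5,0,0,0,6,0,0,0,8,0,0,0,8,0,0,0,8,0]
}}

```text
clock: 17.2
position: [0.554, 0.1366, 0.213]
tool_rot: [0.473, 0.881, 0.0, 0.001]
contact_force: [-0.0, -0.2, -2.6]
opening: 0.525
```

```bash
python3 avg.py; python3 - <<'E'
from h import *
im,W,K=grab("side","pics/s2.png"); a,_,_=grab("top","pics/t2.png")
cv2.imwrite("pics/s2c.png",np.hstack([cv2.resize(im[130:330,200:400],(400,400)),cv2.resize(a[100:300,200:440][:, :200],(400,400))]))
# tray corners in top
hsv=cv2.cvtColor(a,cv2.COLOR_BGR2HSV);m=((hsv[...,1]<60)&(hsv[...,2]>40)&(hsv[...,2]<150)).astype(np.uint8); m[:150]=0;m[250:]=0;m[:,:335]=0;m[:,425:]=0
cs,_=cv2.findContours(m,0,1);c=max(cs,key=cv2.contourArea);print(cv2.minAreaRect(c));(cx,cy),_,_=cv2.minAreaRect(c)
print(ray((cx,cy),W:=np.linalg.inv(np.array(imaging.get_calibration("top")["camera_from_world"])),np.array(imaging.get_calibration("top")["mtx"]),.006))
E
```

```text
17.6 F [-0.17 -0.22 -3.06] T [ 0.005 -0.141  0.   ] sdTz 0.03 yaw 123.57 [0.5537 0.1366 0.2118]
((377.4519958496094, 196.95980834960938), (59.100303649902344, 59.29951858520508), 84.92039489746094)
[ 0.55710002 -0.12360871  0.006     ]
```

View pics/s2c.png

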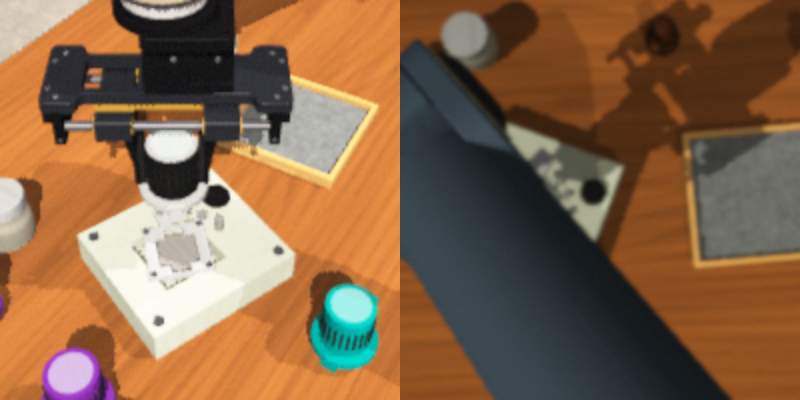

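The side view shows the objective clear of the adapter and upright in the gripper.

{"name": "move_arm", "arguments": {
  "rows": [0,-1,0,0,0,-3,0,0,0,-6,0,0,0,-9,0,0,0,-12,0,0,0,-15,0,0,0.2,-18,0,0,0.3,-21,0,0,0.3,-23.5,0,0,0.3,-25,0,0,0.3,-26,0,0,0.3,-26,-2,0,0.3,-26,-4,0,0.3,-26,-6,0,0.3,-26,-7.5,0,0.3,-26,-8.5,0,0.3,-26,-9,0,0.3,-26,-9.3,0,0.3,-26,-9.3,0,0.3,-26,-9.3,0]
}}

```text
clock: 19.7
position: [0.5573, -0.1233, 0.1199]
tool_rot: [0.473, 0.881, 0.0, 0.001]
contact_force: [0.4, 0.7, -2.5]
opening: 0.525
```

```bash
python3 avg.py
```

```text
20.1 F [ 0.02  0.03 -2.68] T [ 0.027 -0.119 -0.013] sdTz 0.026 yaw 123.56 [ 0.5569 -0.1234  0.1194]
```

{"name": "move_arm", "arguments": {
  "rows": [0,0,-0.3,0,0,0,-0.6,0,0,0,-0.8,0,0,0,-0.9,0,0,0,-1.0,0,0,0,-1.05,0,0,0,-1.1,0,0,0,-1.1,0,0,0,-1.1,0]
}}

```text
clock: 21.0
position: [0.5569, -0.1234, 0.1083]
tool_rot: [0.473, 0.881, 0.0, 0.0]
contact_force: [0.1, 0.2, -3.0]
opening: 0.522
```

```bash
python3 avg.py
```

```text
21.4 F [-0.01 -0.12 -2.87] T [ 0.041 -0.129  0.006] sdTz 0.035 yaw 123.57 [ 0.5569 -0.1234  0.1083]
```

{"name": "move_arm", "arguments": {
  "rows": [0,0,-0.03,0,0,0,-0.06,0,0,0,-0.1,0,0,0,-0.1,0]
}}

```text
clock: 21.8
position: [0.5568, -0.1233, 0.1072]
tool_rot: [0.473, 0.881, 0.0, -0.0]
contact_force: [0.3, -0.1, -3.8]
opening: 0.526
```

```bash
python3 avg.py
```

```text
22.2 F [-0.05 -0.07 -3.12] T [ 0.014 -0.135  0.009] sdTz 0.021 yaw 123.57 [ 0.5569 -0.1234  0.1073]
```

{"name": "move_arm", "arguments": {
  "rows": [0,0,-0.03,0,0,0,-0.06,0,0,0,-0.06,0]
}}

```text
clock: 22.5
position: [0.5569, -0.1234, 0.1069]
tool_rot: [0.473, 0.881, -0.0, 0.0]
contact_force: [-1.2, -0.5, 0.3]
opening: 0.522
```

```bash
python3 avg.py
```

```text
22.9 F [-1.16  0.21  0.97] T [-0.01   0.13   0.007] sdTz 0.035 yaw 123.57 [ 0.5569 -0.1234  0.1069]
```

Touchdown: the force went from −3.1 to +1 N. I'll release and rise.

{"name": "move_arm", "arguments": {
  "rows": [0,0,0,0,0,0,0,0,0,0,0,0,0,0,0,0,0,0,0,0,0,0,0,0,0,0,0,0,0,0,1,0,0,0,3,0,0,0,6,0,0,0,10,0,0,0,14,0,0,5,18,0,0,10,18,0,-5,15,18,0,-5,20,18,0,-5,20,18,0,-5,20,18,0],
  "claw": 1
}}

```text
clock: 24.7
position: [0.5052, 0.0815, 0.2882]
tool_rot: [0.469, 0.883, 0.001, 0.001]
contact_force: [0.0, 0.1, -0.6]
opening: 1.001
```

```bash
python3 avg.py; python3 - <<'E'
from h import *
im,W,K=grab("side","pics/s3.png"); a,_,_=grab("top","pics/t3.png")
cv2.imwrite("pics/s3c.png",np.hstack([cv2.resize(im[120:320,200:400],(400,400)),cv2.resize(a[90:290,240:440],(400,400))]))
E
```

```text
25.1 F [ 0.24 -0.07 -0.12] T [-0.015 -0.144  0.018] sdTz 0.015 yaw 123.51 [0.5072 0.0755 0.2865]
```

View pics/s3c.png

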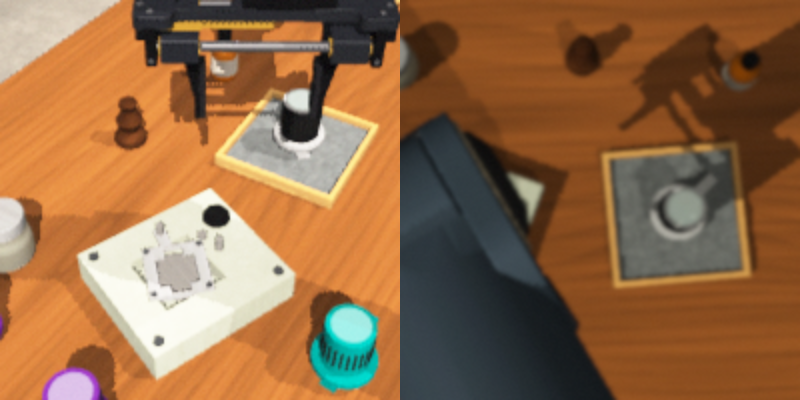

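The objective stands upright near the centre of the tray, the gripper is clear, and the other objects have not moved.

```bash
python3 -c "
from station import job; print(job.close_job())"
```

```text
the job is handed in; nothing more can be done
None
```

The objective is off the adapter and standing upright near the middle of the lined tray. I handed the job in at about 25 s on the robot's clock; no verdict was reported.

- **Button:** I pressed it with closed fingers until it stopped moving, at a fingertip height of 46 mm and a peak reading of about 8 N.
- **Turn:** I gripped the barrel at 15 N and turned it anticlockwise. A spring torque appeared at about 53–54° and rose to about −0.10 N m at 54.5°. I estimate first touch at about 53°, and I backed off 1° before lifting.
- **Lift:** It came up straight, with the force reading settling at about the objective's weight (3 N).
- **Set down:** At touchdown the reading changed from −3.1 N to about +1 N.

The last side and top pictures show the objective upright inside the tray and the gripper clear of it. The finial and bottle stand undisturbed in both pictures. The jar and the look-alikes are only partly in view, and I made no contact with any of them.

No check failed, but two had limits. The torque at the stop was small, only a few times the sensor noise. The wrist picture taken during the turn could not show the tab, so the stop was found by feel plus the camera estimate of about 52–53°.

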